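Find the rattling parts case and hold it out

ROBOT

A 7-joint arm with a two-finger parallel gripper is mounted at the origin on the work surface. World frame = base frame: x ahead of the robot, y to its left, z up, the work surface at z = 0. Lengths are in m, angles in rad, forces in N, time in s.
With the tool pointing down it reaches from about 0.4 to 0.925 m from the base axis. Payload 4.1 kg.
Tool frame: the origin (TCP) lies on the centre line of the jaws, within the pads' length; the fingertips stand 14 mm ahead of it and the grasp point (between the pads) lies 5 mm behind it; z points along the fingers, y is the line along which they close (so a half turn about z gives the same grasp; the last joint's range is limited). The gripper opens to 85 mm and grips with 20 to 120 N. Pads are 22 mm wide; open, the fingers measure 114 mm over their backs; the gripper's body (76 mm by 85 mm) begins 54 mm behind the grasp point. The pads swing forward as they close: fully open they stand 13 mm farther back than shut.
Start: joints at [-0.099, 0.398, 0.045, 1.537, -0.019, 1.207, -0.051], TCP at [0.65, 0, 0.245] pointing down, gripper open.
Joint ranges: [-2.82, 2.82], [-0.49, 2.23], [-1.37, 1.46], [0, 2.46], [-1.36, 4.5], [0.23, 2], [-2.94, 2.94]. Speed limits (rad/s): [2.57, 2.57, 3.14, 3.14, 3.14, 3.14, 3.14].

INTERFACE

Orientations are given as a 3x3 rotation matrix whose columns are the frame's x, y, z axes.
In Python, from bench import bot gives the robot as it stands.
- The arm moves only by the tool move_arm, never from a script. Its argument "commands" is a list of rows, each a list of 3 entries, a list of its own where there are three numbers: the shift along the tool's x, y, z in cm, then the turn, a rotation vector about the tool's x, y, z in rad, then the closure, from 0 (fully open) to 1 (shut). A call has 1 to 5 rows; each row shifts and turns the commanded pose from where the row before left it, along the tool's axes as they then stand; what a row does not reach is not made up. A row lasts 1/8 s, in which the tool goes at most 62.5 mm and 10.7 degrees, less where a joint would pass 70% of its speed; a pose out of reach is approached as far as the arm can. A call with a gripper value outside its range is refused whole. The fingers move at their own pace and stop on an object; the grip force is fixed at half the most. Time passes only in rows, so rows that do not move let the fingers close. It gives the time, the measured TCP pose, the force, the opening and the grip force at its end, in the units of the state.
- bot.sense(): the state, without advancing time (a new reading comes with each control period).
- bot.grab_frame(name): name is "scene" or "side" or "wrist"; returns a dict with "color" (420x560x3 uint8, red, green, blue), "camera_matrix" (3x3 intrinsics, pixels), "R" (3x3) and "t" (3): a world point X has camera coordinates R X + t. Camera axes: x right, y down, z forward; pixel columns grow to the right and rows downward; lengths in m; the calibration is good to about 2 mm. The wrist camera is an equidistant fisheye: a pixel r from the principal point sees the ray r / f radians off the axis. A picture is of the moment at which its call begins. There is no depth.
- bot.hand_in(): hands the job in; it is judged then, once.
Trained networks look in the newest picture that a camera, given by its name, has taken for a name from the list of things; names that differ only in an ending like _2 or _b are one class to them, and where a whole thing is asked for, a point or a joint stands for the part that bears it (a point fixed in the world has none). Each returns a list of dicts, best first, with "conf" (0 to 1); they miss things now and then, are a little off and sometimes report something else, mostly with a low value. They report only what shows in the picture. A call takes as long as a camera call. They do not tell look-alikes from the thing itself.
- bot.look_for(camera, target): "box" ([left, top, right, bottom] in pixels, round what is visible of it).
- bot.tip_of(camera, target): "point" ([column, row] in pixels: a listed point, or the origin of a listed thing).
The state is a dict: "time": time; "joints": joint angles; "qvel": joint speeds; "joint_efforts": joint torques, N m; "position": TCP position; "eef_rot": TCP orientation; "contact_force": force on the tool from outside, world axes, zero at the start; "ft_torque": the same for the moment, N m; "opening": opening from 0.0 (shut) to 1.0 (fully open); "grip_force": force on a finger pad.
Only numpy, scipy, OpenCV 4.12 (cv2) and the standard library are available. Lean on these libraries where they do the work, as an engineer would, in place of code of your own. Each camera call takes 0.05 s, during which the arm holds its last target. There are 200 camera calls.

TASK

One of the three sealed grey parts cases has a part loose inside, so it rattles when shaken; the other two are packed tight and stay silent. Pick the cases up and give them a brisk shake to find the rattling one, leaving each silent case standing upright where it stood at the start. Finish while still holding the rattling case in the gripper: level, still, and about 10 cm up in the air over the middle of the black hand-over mat, with nothing else on the table disturbed.

Things in the scene. Friction and masses are not known exactly. Their poses are not given: they have to be found in the camera images.
- case_1: sealed grey plastic parts case, the left-hand (+y) of three alike: 96 (x) x 96 (y) x 60 (z) mm, with a black grip block on its lid, 70 (x) x 26 (y) mm and 34 mm tall (top at 94 mm); origin at the centre of its underside, z up. Grip the block across its 26 mm. 0.66 to 0.82 kg in all; the weight tells nothing. Which case has the loose part differs each time.
- case_2: sealed grey plastic parts case, the middle of three alike: 96 (x) x 96 (y) x 60 (z) mm, with a black grip block on its lid, 70 (x) x 26 (y) mm and 34 mm tall (top at 94 mm); origin at the centre of its underside, z up. Loose part: 0.35 kg in springy foam, free to swing up to 18 mm each way in x and y; silent cases' contents have 2 mm of play at most.
- case_3: sealed grey plastic parts case, the right-hand (-y) of three alike: 96 (x) x 96 (y) x 60 (z) mm, with a black grip block on its lid, 70 (x) x 26 (y) mm and 34 mm tall (top at 94 mm); origin at the centre of its underside, z up. After a brisk move of 40 to 60 mm and a stop, the loose part swings on 4 to 5 times a second for about a second: felt as wrist force of 1 N or more.
- mat: flat black rubber hand-over mat fixed to the table beyond the cases, 100 (x) x 160 (y) x 4 mm; origin at the centre of its underside
- gear: bystander: small white printed gear lying flat, 39 mm across, 18 mm high; origin under its centre
- screwdriver: bystander: screwdriver 160 mm long lying along its x between the middle and right-hand cases
- tape: bystander: cardboard ring 90 mm across, 24 mm high, lying flat; origin under its centre
- bottle: bystander: clear bottle 60 mm across, 150 mm high, standing at the far left; origin under its centre
- spatula: bystander: spatula 200 mm long lying along its x at the right
- glue_stick: bystander: white stick 90 mm long, 26 mm thick, lying along its x
- card_box: bystander: closed carton 110 x 80 x 70 mm at the left; origin under its centre
There are look-alikes about, which are no part of the job. Leave any blue or red look-alike of the case_1 alone. What is shaped like the case_3 but orange is not meant.

How it is judged:
On the way:
1. the rattling case is lifted clear and shaken so that its loose part swings 5 mm or more (((height (world z) of case_1 above 0.02 m and horizontal distance between loose_part_g and case_1 between 0.005 and 0.045 m) or (height (world z) of case_2 above 0.02 m and horizontal distance between loose_part_g and case_2 between 0.005 and 0.045 m) or (height (world z) of case_3 above 0.02 m and horizontal distance between loose_part_g and case_3 between 0.005 and 0.045 m))).
At the end, for the whole second after the job is handed in: The case with the loose part is gripped (over 1 N), underside 50 to 200 mm above the table, centre within 50 mm (level) of the mat's, tilt under 0.2 rad, slower than 0.05 m/s; the other two stand on the table, not gripped, within 40 mm of their starts, tilt under 0.1 rad (((distance between loose_part_g and case_1 below 0.045 m and horizontal distance between case_1 and mat below 0.05 m and height (world z) of case_1 between 0.05 and 0.2 m and angle between case_1's own z axis and vertical below 0.2 rad and linear speed of case_1 below 0.05 m/s and contact force between case_1 and the fingers above 1 N and distance of each of case_2, case_3 from where it was at the start of the episode below 0.04 m and angle between each of case_2, case_3's own z axis and vertical below 0.1 rad and height (world z) of each of case_2, case_3 below 0.01 m and contact force between each of case_2, case_3 and the fingers below 0.2 N) or (distance between loose_part_g and case_2 below 0.045 m and horizontal distance between case_2 and mat below 0.05 m and height (world z) of case_2 between 0.05 and 0.2 m and angle between case_2's own z axis and vertical below 0.2 rad and linear speed of case_2 below 0.05 m/s and contact force between case_2 and the fingers above 1 N and distance of each of case_1, case_3 from where it was at the start of the episode below 0.04 m and angle between each of case_1, case_3's own z axis and vertical below 0.1 rad and height (world z) of each of case_1, case_3 below 0.01 m and contact force between each of case_1, case_3 and the fingers below 0.2 N) or (distance between loose_part_g and case_3 below 0.045 m and horizontal distance between case_3 and mat below 0.05 m and height (world z) of case_3 between 0.05 and 0.2 m and angle between case_3's own z axis and vertical below 0.2 rad and linear speed of case_3 below 0.05 m/s and contact force between case_3 and the fingers above 1 N and distance of each of case_1, case_2 from where it was at the start of the episode below 0.04 m and angle between each of case_1, case_2's own z axis and vertical below 0.1 rad and height (world z) of each of case_1, case_2 below 0.01 m and contact force between each of case_1, case_2 and the fingers below 0.2 N))); the arm keeps its last pose, push and grip.
It fails at once if a bystander is moved more than 30 mm (distance of any of gear, screwdriver, tape, bottle, spatula, glue_stick, card_box from where it was at the start of the episode above 0.03 m).
It also fails if it takes over 67 s, if anything falls off the work surface, if the arm or the gripper's body presses on something with over 40 N, if the wrist force passes 120 N, or if a joint passes its speed limit or range.

## Working session

There is one attempt and no reset: what is moved stays moved. The work goes in short steps, Python scripts to look and compute and a tool call to move; the robot and the scene stay as the last step left them, time stands still between calls to the robot, and variables do not carry over. Pictures are saved under pics/ and viewed, at most 10 in all, crops included, and the job is handed in when it is done.

Besides the shell and the picture viewer there is one more tool, called after ">>>" as name(argument=value, ...), one argument or row to a line, values as JSON. move_arm: Moves the arm, as the interface text tells. Its arguments: {"type":"object","properties":{"commands":{"type":"array","items":{"type":"array"}}},"required":["commands"]}

```bash
mkdir -p pics
cat > h.py <<'E'
import numpy as np, cv2
from bench import bot
def ray(f,px,z):
    K,R,t=np.array(f["camera_matrix"]),np.array(f["R"]),np.array(f["t"])
    d=R.T@np.linalg.inv(K)@np.array([px[0],px[1],1.]); c=-R.T@t
    return c+d*(z-c[2])/d[2]
E
python3 - <<'E'
from h import *
s=bot.sense(); print(s["time"],s["position"],s["eef_rot"],s["contact_force"])
ims=[]
for c in ("scene","side"):
    f=bot.grab_frame(c); cv2.imwrite(f"pics/{c}.png",f["color"][:,:,::-1])
    print(c,"cam",-np.array(f["R"]).T@np.array(f["t"]))
    for n,z in (("case_1",0),("mat",0),("screwdriver",0),("gear",0)):
        for d in bot.tip_of(c,n)[:6]: print(c,n,round(d["conf"],2),np.round(d["point"]),ray(f,d["point"],z).round(3))
E
```

```text
0.0 [6.49412445e-01 3.17038531e-05 2.44269522e-01] [[-1.20669793e-04  9.99998222e-01 -1.88211116e-03]
 [ 9.99999985e-01  1.20428684e-04 -1.28218349e-04]
 [-1.27991461e-04 -1.88212660e-03 -9.99998221e-01]] [-0.40402646  0.59362131  1.18368206]
scene cam [1.26730743 0.33285879 1.25196862]
scene case_1 0.97 [369. 234.] [0.433 0.254 0.   ]
scene case_1 0.94 [390. 193.] [0.261 0.269 0.   ]
scene case_1 0.68 [196. 185.] [ 0.475 -0.307  0.   ]
scene case_1 0.64 [472. 223.] [0.274 0.527 0.   ]
scene case_1 0.56 [231. 153.] [ 0.311 -0.267  0.   ]
scene mat 0.82 [290. 284.] [0.678 0.101 0.   ]
scene mat 0.29 [330. 224.] [0.445 0.134 0.   ]
scene gear 0.53 [326. 224.] [0.451 0.124 0.   ]
side cam [-0.03493113  0.50234575  0.85290495]
side case_1 0.84 [373. 207.] [ 0.32  -0.261  0.   ]
side case_1 0.81 [214. 294.] [0.43  0.261 0.   ]
side case_1 0.71 [343. 174.] [ 0.472 -0.315  0.   ]
side case_1 0.59 [273. 241.] [0.441 0.037 0.   ]
side case_1 0.58 [256. 345.] [0.26  0.278 0.   ]
side mat 0.6 [202. 212.] [0.671 0.109 0.   ]
side screwdriver 0.79 [311. 208.] [ 0.448 -0.128  0.   ]
side gear 0.47 [245. 260.] [0.451 0.137 0.   ]
```

View pics/scene.png

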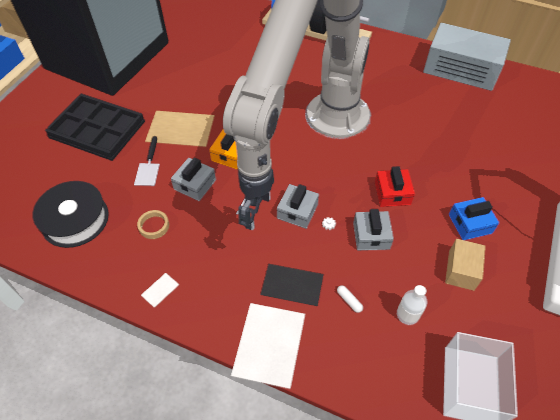

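View pics/side.png

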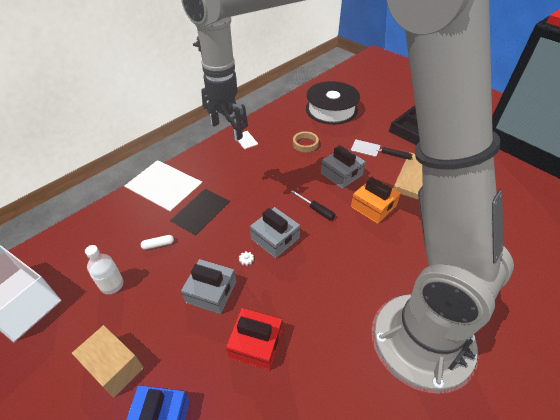

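The scene view shows grey cases at (373,230), (298,206) and (194,179), with red, blue and orange look-alikes, and the mat at (292,285). The side view agrees: (209,286), (275,232) and (343,167). Next I fit each case's pose to its silhouette in both views.

```bash
cat > fit.py <<'E'
from h import *
from scipy.optimize import minimize
def box(x,y,a,lx,ly,z0,z1):
    c,s=np.cos(a),np.sin(a)
    return np.array([[x+c*u-s*v,y+s*u+c*v,z] for u in(-lx/2,lx/2) for v in(-ly/2,ly/2) for z in(z0,z1)])
def mask(f,P):
    q=(np.array(f["R"])@P.T).T+f["t"]; q=(np.array(f["camera_matrix"])@q.T).T; q=q[:,:2]/q[:,2:]
    m=np.zeros((420*2,560*2),np.uint8); cv2.fillConvexPoly(m,cv2.convexHull((q*2*16).astype(np.float32)).astype(np.int32),1,shift=4); return m
F=[bot.grab_frame(c) for c in("scene","side")]
def fit(x,y):
    best=None
    segs=[]
    for f in F:
        c=cv2.resize(f["color"],(1120,840)).astype(int)
        roi=mask(f,box(x,y,0,.135,.135,0,.10))
        nr=(c[...,0]<1.6*c[...,1]+12)&(roi>0)
        dk=nr&(c.max(2)<60)
        segs.append((nr,dk))
    def cost(p):
        e=0
        for f,(nr,dk) in zip(F,segs):
            b=mask(f,box(*p,.07,.026,.06,.094))>0; m=(mask(f,box(*p,.096,.096,0,.06))>0)|b
            e+=(m^nr).sum()/m.sum()+.7*((b&~dk).sum()+(dk&~b&(mask(f,box(*p,.08,.036,.06,.1))>0)).sum())/b.sum()
        return e
    for a in np.arange(-.6,.61,.3):
        r=minimize(cost,[x,y,a],method="Nelder-Mead",options=dict(initial_simplex=[[x,y,a],[x+.012,y,a],[x,y+.012,a],[x,y,a+.2]],xatol=1e-4,fatol=1e-4))
        if best is None or r.fun<best.fun: best=r
    return best
if __name__=="__main__":
    for p in((.43,.257),(.441,.037),(.472,-.31)):
        r=fit(*p); print(r.x.round(4),round(r.fun,3))
E
python3 fit.py
```

```text
[0.438  0.2621 0.4346] 0.693
[0.4438 0.0284 0.0063] 0.802
[ 0.4767 -0.3108 -0.1027] 0.797
```

Run:
```python
from fit import *
P=[(.438,.2621,.4346),(.4438,.0284,.0063),(.4767,-.3108,-.1027)]
rows=[]
for f in F:
    im=cv2.resize(f["color"],(1120,840))[:,:,::-1].copy(); t=[]
    for p in P:
        o=im.copy()
        for b in(box(*p,.07,.026,.06,.094),box(*p,.096,.096,0,.06)):
            cs,_=cv2.findContours(mask(f,b),0,2); cv2.drawContours(o,cs,-1,(0,255,0),1)
        q=np.array(f["R"])@np.array([p[0],p[1],.05])+f["t"]; q=np.array(f["camera_matrix"])@q; u,v=(2*q[:2]/q[2]).astype(int)
        t.append(cv2.resize(o[v-65:v+65,u-65:u+65],(260,260)))
    rows.append(np.hstack(t))
cv2.imwrite("pics/ov.png",np.vstack(rows))
```

```text
(no output)
```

View pics/ov.png

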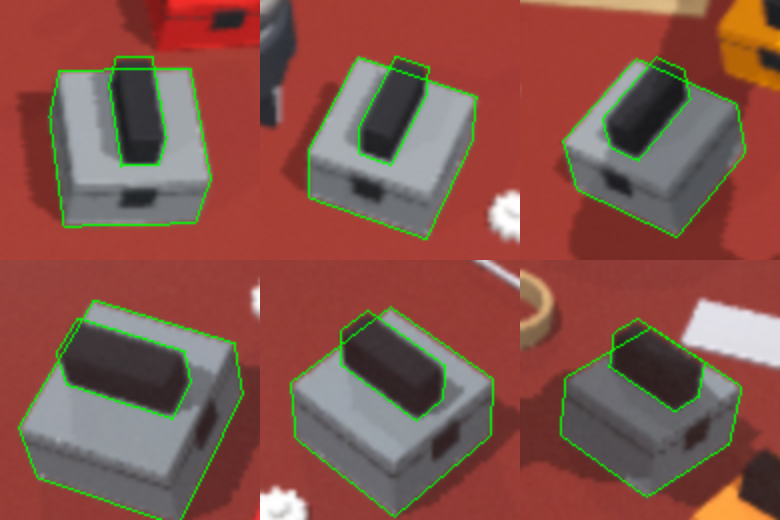

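The fits lie tightly on the outlines in both views. I start with case_2, turning the tool 90° first.

>>> move_arm(
  commands=[
    [[0, 0, 0.5], [0, 0, 0.174], 0],
    [[0, 0, 0.5], [0, 0, 0.174], 0],
    [[0, 0, 0.5], [0, 0, 0.174], 0],
    [[0, 0, 0.5], [0, 0, 0.174], 0],
    [[0, 0, 0.5], [0, 0, 0.174], 0],
  ],
)

```text
time: 1.32
position: [0.6501, 0.0, 0.2203]
eef_rot: [[0.768, 0.641, 0.0], [0.641, -0.768, 0.0], [0.0, 0.0, -1.0]]
contact_force: [0.4, -0.3, -0.0]
opening: 1.003
grip_force: 0.0
```

>>> move_arm(
  commands=[
    [[0, 0, 0.5], [0, 0, 0.174], 0],
    [[0, 0, 0.5], [0, 0, 0.174], 0],
    [[0, 0, 0.5], [0, 0, 0.174], 0],
    [[0, 0, 0], [0, 0, 0.174], 0],
    [[0, 0, 0], [0, 0, 0], 0],
  ],
)

```text
time: 1.95
position: [0.6501, 0.0002, 0.2053]
eef_rot: [[1.0, 0.007, 0.0], [0.007, -1.0, -0.0], [0.0, 0.0, -1.0]]
contact_force: [0.4, 0.9, -0.8]
opening: 0.997
grip_force: 0.0
```

>>> move_arm(
  commands=[
    [[-5.2, -0.7, 0], [0, 0, 0], 0],
    [[-5.2, -0.7, 0], [0, 0, 0], 0],
    [[-5.2, -0.7, 0], [0, 0, 0], 0],
    [[-5.0, -0.7, 0], [0, 0, 0], 0],
    [[0, 0, 0], [0, 0, 0], 0],
  ],
)

```text
time: 2.58
position: [0.4404, 0.0274, 0.2051]
eef_rot: [[1.0, 0.01, -0.002], [0.01, -1.0, 0.001], [-0.002, -0.001, -1.0]]
contact_force: [0.6, -0.5, 0.3]
opening: 1.0
grip_force: 0.0
```

>>> move_arm(
  commands=[
    [[0, 0, 4], [0, 0, 0], 0],
    [[0, 0, 4], [0, 0, 0], 0],
    [[0, 0, 2.3], [0, 0, 0], 0],
    [[0, 0, 2], [0, 0, 0], 0],
    [[0, 0, 0], [0, 0, 0], 0],
  ],
)

```text
time: 3.2
position: [0.4441, 0.0267, 0.0814]
eef_rot: [[1.0, 0.006, -0.002], [0.006, -1.0, -0.001], [-0.002, 0.001, -1.0]]
contact_force: [-0.5, 0.1, 0.2]
opening: 1.002
grip_force: 0.0
```

>>> move_arm(
  commands=[
    [[0, 0, 0], [0, 0, 0], 1],
    [[0, 0, 0], [0, 0, 0], 1],
    [[0, 0, 0], [0, 0, 0], 1],
    [[0, 0, 0], [0, 0, 0], 1],
    [[0, 0, 0], [0, 0, 0], 1],
  ],
)

```text
time: 3.82
position: [0.4446, 0.028, 0.083]
eef_rot: [[1.0, 0.006, 0.001], [0.006, -1.0, 0.001], [0.001, -0.001, -1.0]]
contact_force: [-1.5, 4.0, 6.0]
opening: 0.29
grip_force: 62.2
```

>>> move_arm(
  commands=[
    [[0, 0, -2], [0, 0, 0], 1],
    [[0, 0, -3], [0, 0, 0], 1],
    [[0, 0, -3], [0, 0, 0], 1],
    [[0, 0, 0], [0, 0, 0], 1],
    [[0, 0, 0], [0, 0, 0], 1],
  ],
)

```text
time: 4.45
position: [0.442, 0.0266, 0.1604]
eef_rot: [[1.0, 0.005, -0.004], [0.005, -1.0, -0.001], [-0.004, 0.001, -1.0]]
contact_force: [-0.3, 0.4, -7.0]
opening: 0.293
grip_force: 61.9
```

>>> move_arm(
  commands=[
    [[5, 0, 0], [0, 0, 0], 1],
    [[-5, 0, 0], [0, 0, 0], 1],
    [[5, 0, 0], [0, 0, 0], 1],
    [[0, 0, 0], [0, 0, 0], 1],
  ],
)

```text
time: 4.95
position: [0.494, 0.0269, 0.159]
eef_rot: [[1.0, 0.005, -0.001], [0.005, -1.0, -0.002], [-0.001, 0.002, -1.0]]
contact_force: [2.3, 0.5, -5.9]
opening: 0.292
grip_force: 60.6
```

```bash
cat > feel.py <<'E'
from h import *
A=[]
for i in range(18):
    bot.grab_frame("wrist"); s=bot.sense(); A.append([s["time"],*s["contact_force"],*(1000*np.array(s["position"]))])
A=np.array(A); print(A.round(1)); print("std first/last half",A[:9,1:4].std(0),A[9:,1:4].std(0),s["grip_force"],s["opening"])
E
python3 feel.py
```

```text
[[ 5.000e+00 -2.000e-01  7.000e-01 -6.500e+00  4.932e+02  2.700e+01
   1.596e+02]
 [ 5.000e+00 -8.000e-01  1.000e-01 -7.700e+00  4.924e+02  2.690e+01
   1.599e+02]
 [ 5.100e+00 -7.000e-01  4.000e-01 -7.800e+00  4.921e+02  2.690e+01
   1.602e+02]
 [ 5.200e+00 -1.000e-01 -8.000e-01 -6.600e+00  4.922e+02  2.700e+01
   1.606e+02]
 [ 5.200e+00 -1.000e-01  4.000e-01 -6.900e+00  4.925e+02  2.710e+01
   1.610e+02]
 [ 5.200e+00  3.000e-01 -1.000e-01 -7.400e+00  4.929e+02  2.710e+01
   1.614e+02]
 [ 5.300e+00  7.000e-01 -9.000e-01 -8.000e+00  4.932e+02  2.720e+01
   1.617e+02]
 [ 5.400e+00  9.000e-01 -3.000e-01 -6.800e+00  4.934e+02  2.720e+01
   1.620e+02]
 [ 5.400e+00 -8.000e-01  6.000e-01 -7.800e+00  4.936e+02  2.730e+01
   1.622e+02]
 [ 5.400e+00 -4.000e-01 -0.000e+00 -7.200e+00  4.937e+02  2.730e+01
   1.623e+02]
 [ 5.500e+00  1.000e+00 -1.000e-01 -6.800e+00  4.938e+02  2.730e+01
   1.624e+02]
 [ 5.600e+00 -2.000e-01  5.000e-01 -7.600e+00  4.939e+02  2.730e+01
   1.624e+02]
 [ 5.600e+00 -3.000e-01  3.000e-01 -7.000e+00  4.938e+02  2.730e+01
   1.624e+02]
 [ 5.600e+00  1.000e-01  4.000e-01 -7.800e+00  4.939e+02  2.730e+01
   1.625e+02]
 [ 5.700e+00 -2.000e-01 -3.000e-01 -7.600e+00  4.939e+02  2.730e+01
   1.624e+02]
 [ 5.800e+00 -1.000e-01  6.000e-01 -7.500e+00  4.939e+02  2.730e+01
   1.624e+02]
 [ 5.800e+00 -1.000e-01  3.000e-01 -7.100e+00  4.939e+02  2.730e+01
   1.624e+02]
 [ 5.800e+00  8.000e-01 -9.000e-01 -7.400e+00  4.939e+02  2.730e+01
   1.624e+02]]
std first/last half [0.56631356 0.54531005 0.55517729] [0.45917713 0.431221   0.31832436] 60.47919273376465 0.2925413841707237
```

>>> move_arm(
  commands=[
    [[-5, 0, 0], [0, 0, 0], 1],
    [[0, 0, 0], [0, 0, 0], 1],
  ],
)

```text
time: 6.1
position: [0.4378, 0.0264, 0.1605]
eef_rot: [[1.0, 0.005, -0.009], [0.005, -1.0, -0.0], [-0.009, 0.0, -1.0]]
contact_force: [0.8, 0.2, -8.0]
opening: 0.288
grip_force: 62.1
```

```bash
cat > feel.py <<'E'
from h import *
A=[]
for i in range(16):
    bot.grab_frame("wrist"); s=bot.sense(); A.append([s["time"],*s["contact_force"],*(1000*np.array(s["position"]))])
A=np.array(A); np.set_printoptions(suppress=True,linewidth=150)
print(A[:,1:3].T.round(1)); print(A[:,4].round(1))
for k in (1,2): # damped sinusoid fit amplitude by frequency
    t=A[:,0]-A[0,0]; r=[]
    for w in np.arange(3,7.1,.5):
        M=np.c_[np.exp(-2*t)*np.cos(6.283*w*t),np.exp(-2*t)*np.sin(6.283*w*t),np.ones_like(t)]
        c=np.linalg.lstsq(M,A[:,k],rcond=None)[0]; r.append(np.hypot(c[0],c[1]))
    print("amp 3..7Hz",np.round(r,2))
print(A[-1],s["grip_force"],s["opening"])
E
python3 feel.py
```

```text
[[ 1.   1.8  0.7  0.  -0.   0.7  0.6  0.1 -0.5 -0.5  0.5  0.4  0.3  0.3  0.4  0.7]
 [ 0.2  0.6  0.1 -0.  -0.1  1.   0.7 -0.4 -0.5 -0.   0.4  0.5  0.5 -0.5  0.6 -0.1]]
[441.4 443.6 444.7 445.1 445.1 444.9 444.7 444.5 444.4 444.2 444.1 444.1 444.  444.  443.9 443.9]
amp 3..7Hz [0.6  0.85 1.14 1.07 0.61 0.37 0.38 0.33 0.22]
amp 3..7Hz [0.43 0.55 0.68 0.74 0.5  0.29 0.24 0.23 0.13]
[  6.9          0.74641466  -0.11337549  -7.82659263 443.91151317  27.0199993  162.29764737] 62.12878704071045 0.28831718820432833
```

Nothing clear from case_2, so I put it back down and compare it with the others.

>>> move_arm(
  commands=[
    [[0, 0, 4], [0, 0, 0], 1],
    [[0, 0, 2.5], [0, 0, 0], 1],
    [[0, 0, 0.9], [0, 0, 0], 1],
    [[0, 0, 0.5], [0, 0, 0], 1],
    [[0, 0, 0], [0, 0, 0], 1],
  ],
)

```text
time: 7.52
position: [0.447, 0.0267, 0.0855]
eef_rot: [[1.0, 0.005, 0.006], [0.005, -1.0, 0.0], [0.006, -0.0, -1.0]]
contact_force: [0.7, -1.9, 2.0]
opening: 0.29
grip_force: 63.8
```

>>> move_arm(
  commands=[
    [[0, 0, 0.1], [0, 0, 0], 0],
    [[0, 0, 0], [0, 0, 0], 0],
    [[0, 0, 0], [0, 0, 0], 0],
    [[0, 0, 0], [0, 0, 0], 0],
  ],
)

```text
time: 8.02
position: [0.444, 0.0272, 0.0824]
eef_rot: [[1.0, 0.005, 0.0], [0.005, -1.0, 0.0], [0.0, -0.0, -1.0]]
contact_force: [-0.7, -0.3, 0.2]
opening: 0.998
grip_force: 0.0
```

>>> move_arm(
  commands=[
    [[0, 0, -2], [0, 0, 0], 0],
    [[0, 0, -5], [0, 0, 0], 0],
    [[0, 0, -5], [0, 0, 0], 0],
    [[0, 0, 0], [0, 0, 0], 0],
  ],
)

```text
time: 8.52
position: [0.4468, 0.0275, 0.206]
eef_rot: [[1.0, 0.005, 0.009], [0.005, -1.0, 0.003], [0.009, -0.003, -1.0]]
contact_force: [0.6, -0.2, -0.7]
opening: 1.004
grip_force: 0.0
```

>>> move_arm(
  commands=[
    [[-0.1, -5.9, 0], [0, 0, 0], 0],
    [[-0.1, -5.9, 0], [0, 0, 0], 0],
    [[-0.1, -5.9, 0], [0, 0, 0], 0],
    [[-0.2, -5.8, 0], [0, 0, 0], 0],
    [[0, 0, 0], [0, 0, -0.143], 0],
  ],
)

```text
time: 9.15
position: [0.4356, 0.2675, 0.2007]
eef_rot: [[0.987, 0.16, -0.002], [0.16, -0.987, 0.001], [-0.002, -0.001, -1.0]]
contact_force: [0.2, -1.1, -0.2]
opening: 0.999
grip_force: 0.0
```

>>> move_arm(
  commands=[
    [[0, 0, 0], [0, 0, -0.143], 0],
    [[0, 0, 0], [0, 0, -0.143], 0],
    [[0, 0, 0], [0, 0, 0], 0],
    [[0, 0, 0], [0, 0, 0], 0],
  ],
)

```text
time: 9.65
position: [0.4374, 0.2617, 0.2016]
eef_rot: [[0.908, 0.418, -0.001], [0.418, -0.908, -0.001], [-0.001, 0.0, -1.0]]
contact_force: [0.1, -0.7, -0.9]
opening: 0.999
grip_force: 0.0
```

>>> move_arm(
  commands=[
    [[0, 0, 4], [0, 0, 0], 0],
    [[0, 0, 4], [0, 0, 0], 0],
    [[0, 0, 2], [0, 0, 0], 0],
    [[0, 0, 2], [0, 0, 0], 0],
    [[0, 0, 0], [0, 0, 0], 0],
  ],
)

```text
time: 10.28
position: [0.4365, 0.2612, 0.0809]
eef_rot: [[0.908, 0.419, -0.003], [0.419, -0.908, -0.002], [-0.004, 0.001, -1.0]]
contact_force: [-0.8, -0.2, -0.9]
opening: 1.003
grip_force: 0.0
```

>>> move_arm(
  commands=[
    [[0, 0, 0], [0, 0, 0], 1],
    [[0, 0, 0], [0, 0, 0], 1],
    [[0, 0, 0], [0, 0, 0], 1],
    [[0, 0, 0], [0, 0, 0], 1],
    [[0, 0, 0], [0, 0, 0], 1],
  ],
)

```text
time: 10.9
position: [0.4384, 0.2617, 0.083]
eef_rot: [[0.908, 0.42, 0.001], [0.42, -0.908, 0.0], [0.001, 0.0, -1.0]]
contact_force: [0.5, -3.5, 5.5]
opening: 0.29
grip_force: 62.5
```

>>> move_arm(
  commands=[
    [[0, 0, -2], [0, 0, 0], 1],
    [[0, 0, -3], [0, 0, 0], 1],
    [[0, 0, -3], [0, 0, 0], 1],
    [[0, 0, 0], [0, 0, 0], 1],
    [[0, 0, 0], [0, 0, 0], 1],
  ],
)

```text
time: 11.52
position: [0.4361, 0.2612, 0.1602]
eef_rot: [[0.907, 0.421, -0.003], [0.421, -0.907, -0.002], [-0.004, 0.001, -1.0]]
contact_force: [-0.8, -0.0, -7.3]
opening: 0.294
grip_force: 60.8
```

>>> move_arm(
  commands=[
    [[5, 0, 0], [0, 0, 0], 1],
    [[0, 0, 0], [0, 0, 0], 1],
  ],
)

```text
time: 11.78
position: [0.487, 0.2849, 0.1608]
eef_rot: [[0.907, 0.42, 0.005], [0.42, -0.907, 0.002], [0.006, 0.0, -1.0]]
contact_force: [1.1, 0.8, -5.8]
opening: 0.291
grip_force: 60.6
```

```bash
python3 feel.py
```

```text
[[-3.4 -3.8  0.4  2.5 -0.3 -1.6 -0.4  0.8  1.6 -0.2 -0.3 -0.1  0.5  0.3 -0.7  1. ]
 [-1.2 -0.6  0.1  0.9  0.9 -0.1 -0.2  0.3  1.1 -0.3 -0.5  0.8  0.1  0.7  0.2  0. ]]
[484.  481.4 480.8 481.9 482.5 482.2 481.9 482.4 483.1 483.1 482.8 482.8 483.1 483.3 483.2 483. ]
amp 3..7Hz [2.22 2.77 3.25 3.53 2.95 2.01 1.77 1.38 0.83]
amp 3..7Hz [0.76 0.89 1.14 1.14 0.67 0.1  0.32 0.53 0.47]
[ 12.575        0.95218392   0.00700076  -6.79853074 483.0000538  282.97745705 162.40483664] 60.56846380233765 0.2921797756588863
```

Case_1 swings at about 4.5 Hz with about 3.5 N, decaying over the second; case_2 showed no swing like that. So I carry case_1 to the mat.

>>> move_arm(
  commands=[
    [[1.2, 3, -1], [0, 0, 0], 1],
    [[1.5, 3.6, -1], [0, 0, 0], 1],
    [[1.5, 3.6, 0], [0, 0, 0], 1],
    [[1.5, 3.6, 0], [0, 0, 0], 1],
    [[1.5, 3.6, 0], [0, 0, 0], 1],
  ],
)

```text
time: 13.2
position: [0.6222, 0.1548, 0.1822]
eef_rot: [[0.907, 0.421, -0.0], [0.421, -0.907, 0.0], [-0.0, -0.0, -1.0]]
contact_force: [-0.4, 0.4, -7.4]
opening: 0.292
grip_force: 60.6
```

>>> move_arm(
  commands=[
    [[1.2, 3, 0], [0, 0, 0], 1],
    [[0.9, 2.2, 0], [0, 0, 0], 1],
    [[0.6, 1.6, 0], [0, 0, 0], 1],
    [[0, 0, 0], [0, 0, 0], 1],
    [[0, 0, 0], [0, 0, 0], 1],
  ],
)

```text
time: 13.82
position: [0.6735, 0.1071, 0.182]
eef_rot: [[0.907, 0.422, -0.002], [0.422, -0.907, 0.002], [-0.001, -0.003, -1.0]]
contact_force: [-0.7, 1.8, -7.1]
opening: 0.292
grip_force: 60.6
```

```bash
python3 feel.py
python3 - <<'E'
from h import *
ims=[]
for c in("scene","side"):
    f=bot.grab_frame(c); ims.append(f["color"][:,:,::-1])
    q=np.array(f["camera_matrix"])@(np.array(f["R"])@np.array([.675,.105,0])+f["t"]); print(q[:2]/q[2])
cv2.imwrite("pics/end.png",cv2.resize(np.hstack([i[80:400] for i in ims]),(800,int(320*800/1120))))
s=bot.sense(); print(s["time"],s["position"],s["grip_force"])
E
```

```text
[[ 0.5  1.1 -0.7 -0.9  0.3 -0.1 -0.  -0.7 -0.8  0.4 -0.1  0.1  0.4 -0.8  0.4  0. ]
 [ 0.6  0.   0.4  0.4 -0.6 -0.1 -0.2  0.2  0.2  0.1 -0.3 -0.6 -0.1  0.8 -0.5  0.4]]
[673.5 673.9 674.1 674.1 674.1 674.3 674.5 674.6 674.5 674.6 674.7 674.7 674.7 674.7 674.7 674.7]
amp 3..7Hz [0.42 0.71 0.95 1.02 0.88 0.82 0.65 0.48 0.77]
amp 3..7Hz [0.48 0.44 0.19 0.19 0.08 0.17 0.44 0.37 0.21]
[ 14.625        0.0052247    0.38976584  -7.77733919 674.71937485 104.98215232 182.33360528] 60.6270968914032 0.29235001903958463
[291.38092678 283.14801764]
[202.02800958 210.50965984]
14.725 [0.67469181 0.10506293 0.18237334] 60.62529802322388
```

View pics/end.png

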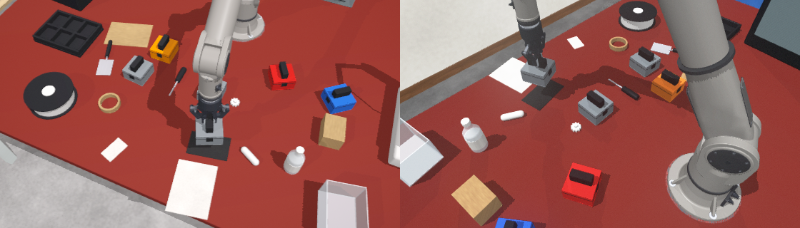

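The picture shows the case held level over the mat, with cases 2 and 3 standing and the other things in place. There is time to spare, so I repeat the shake once to be sure.

>>> move_arm(
  commands=[
    [[-5, 0, 0], [0, 0, 0], 1],
    [[0, 0, 0], [0, 0, 0], 1],
  ],
)

```text
time: 14.98
position: [0.6226, 0.0798, 0.1802]
eef_rot: [[0.909, 0.417, -0.012], [0.417, -0.909, -0.004], [-0.013, -0.001, -1.0]]
contact_force: [-2.0, -1.3, -8.3]
opening: 0.295
grip_force: 60.5
```

```bash
python3 feel.py
```

```text
[[ 3.9  3.1  0.2 -2.4  0.6  1.6  0.5 -0.6 -1.7 -0.4  1.1 -0.2 -0.9 -0.3 -0.  -0.3]
 [ 0.4  1.6  0.8 -0.6 -0.1  0.5  1.4  0.3  0.3 -0.  -0.1 -0.3 -0.4 -0.1 -0.3  0.2]]
[626.4 629.5 630.4 629.7 629.4 629.9 630.3 630.  629.3 629.3 629.6 629.7 629.4 629.2 629.3 629.5]
amp 3..7Hz [2.1  2.76 3.31 3.38 2.53 1.63 1.54 1.29 0.48]
amp 3..7Hz [0.85 1.02 1.19 1.13 0.91 0.67 0.42 0.3  0.3 ]
[ 15.775       -0.28295138   0.19220647  -7.82195805 629.48321628  84.05968589 182.35871417] 60.52892804145813 0.2901437858854419
```

>>> move_arm(
  commands=[
    [[2, 0, 0], [0, 0, 0], 1],
    [[2, 0, 0], [0, 0, 0], 1],
    [[1, 0, 0], [0, 0, 0], 1],
    [[0, 0, 0], [0, 0, 0], 1],
    [[0, 0, 0], [0, 0, 0], 1],
  ],
)

```text
time: 16.4
position: [0.6737, 0.1042, 0.182]
eef_rot: [[0.908, 0.42, -0.002], [0.42, -0.908, -0.001], [-0.002, 0.0, -1.0]]
contact_force: [0.1, -0.1, -7.8]
opening: 0.293
grip_force: 60.5
```

>>> move_arm(
  commands=[
    [[0, 0, 0], [0, 0, 0], 1],
    [[0, 0, 0], [0, 0, 0], 1],
    [[0, 0, 0], [0, 0, 0], 1],
    [[0, 0, 0], [0, 0, 0], 1],
    [[0, 0, 0], [0, 0, 0], 1],
  ],
)

```text
time: 17.02
position: [0.6747, 0.1051, 0.1823]
eef_rot: [[0.907, 0.42, 0.0], [0.42, -0.907, -0.0], [0.0, 0.0, -1.0]]
contact_force: [-0.2, 0.5, -7.6]
opening: 0.29
grip_force: 60.5
```

The repeat shows the same swing, so case_1 is the rattling one.

```bash
python3 -c "
from bench import bot; print(bot.hand_in())"
```

```text
the job is handed in; nothing more can be done
None
```

I handed the job in at about 17 s with case_1, the rattling one (about 3.5 N swing near 4.5 Hz in two shakes), held level and still about 10 cm over the mat's middle; case_2 shook silent and is back where it stood, and case_3 was never touched or shaken.

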